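# Stow a sample jar in a stay-locked chest

## Task

Raise the lid of the grey chest (it has a black bar handle at the front) until the folding stay locks, and set the small brown sample jar upright on the floor of the chest's wide bay, keeping it upright on the way and not dropping it in. Then push the stay's red knuckle back to break the stay while the lid is still well up, and let the lid down until it is fully shut, without letting it drop or slam. Leave the beaker, the timer and the brown label box where they stand.

Things in the scene. Friction and masses are not known exactly. Their poses are not given: they have to be found in the camera images.
- chest: grey steel chest fixed to the worktop, 190 (its x) x 220 (y) x 100 mm high, walls 6 mm, under a blue lid. Origin: centre of its underside; x points from the front (bar) to the hinged back, y left, z up; yawed up to 0.25 rad. A 4 mm partition, top at z = 61 mm, runs along x at y = 30 mm: at its +y side the narrow bay in which the stay folds, at its -y side the wide bay for the jar
- chest_bay (a point): centre of the wide bay's floor (chest frame x 0, y -38, z 8 mm); the bay is 178 mm along x, 132 mm along y. With the lid locked open the bar overhangs its middle (x -1, z 311 mm): the front part (x about -45 mm) is easiest to reach, the tool leaning back towards the front by 10 to 20 degrees
- lid_hinge (a point): middle of the lid's hinge line on the chest's rear top edge (chest frame x 95, y 0, z 100 mm); the line runs along the chest's y
- lid_bar (a point): middle of the black bar at the lid's free edge: round, 12 mm thick, 120 mm long along the chest's y, held by prongs at its ends 42 mm out from the lid's edge, 232 mm from the hinge line and, shut, 5 mm above it (chest frame x -137, z 105 mm). It moves with the lid. Pinch it from above, one finger before and one behind it; it turns between the fingers
- lid (a joint): lid angle, rad: 0 shut, 1.13 as far up as the stay lets it (do not force it further), 1.12 resting on the locked stay. The lid weighs 0.65 kg, 10 mm thick; 5 N up at the bar raises it. Its hinge is stiff: with the stay broken it stays where left above about 0.8, below that it falls by itself. Faster than 2.2 rad/s down counts as dropped (a free fall from 0.12 rad)
- stay (a joint): angle of the folding stay's middle joint, rad: 0 folded (lid shut), 2.58 straight, 2.75 locked (past straight, on its stop). As the lid nears its limit a light spring carries it past straight into the lock, at the latest when the lid is let go. Pushed back below 2.25 it stays broken and does not spring back; at 2.1, a good break, the lid stands at 1.09 rad
- stay_knuckle (a point): middle of the red roller on the stay's middle joint, 18 mm thick, 34 mm long along the chest's y. Locked: chest frame x -10, y 64, z 135 mm, under the overhanging lid: reach it with the tool leaning back to the front 25 to 45 degrees. Push along (0.8, 0, -0.6) in the chest frame, 3 to 4 N: straight after 10 mm, 2.1 rad after 22 mm; beyond 45 mm the lid falls
- sample_jar: small brown jar with a black screw cap, 45 mm in diameter, 75 mm tall, about 0.12 kg; origin at the centre of its foot, z up. At first it stands on the worktop before the chest
- beaker: white plastic beaker, 60x66 mm, 72 mm tall; origin at the centre of its foot. A bystander, to be left alone
- timer: white lab timer, 49x70 mm, 62 mm tall; origin at the centre of its foot. A bystander, to be left alone
- carton: small brown cardboard label box, 61x60 mm, 62 mm tall; origin at the centre of its foot. A bystander, to be left alone
Not all that is in view belongs to the job. Leave any green look-alike of the sample_jar alone.

How it is judged:
By the outcome, as a careful person would: the job done as asked, in the order asked, and still so for the second after the job is handed in, with the robot touching nothing.
It also fails if it takes over 72 s, if anything falls off the work surface, if the arm or the gripper's body presses on something with over 40 N, if the wrist force passes 120 N, or if a joint passes its speed limit or range.

## Robot

A 6-joint arm with a two-finger parallel gripper is mounted at the origin on a cart in front of the work surface, level with it; the furniture and walls round the work are solid. World frame = base frame: x ahead of the robot, y to its left, z up, the work surface at z = 0. Lengths are in mm, angles in rad, forces in N, time in s.
With the tool pointing down it reaches from about 275 to 1000 mm from the base axis. Payload 8.4 kg.
Tool frame: the origin (TCP) lies on the centre line of the jaws, within the pads' length; the fingertips stand 14 mm ahead of it and the grasp point (between the pads) lies 5 mm behind it; z points along the fingers, y is the line along which they close (so a half turn about z gives the same grasp; the last joint's range is limited). The gripper opens to 85 mm and grips with 20 to 120 N. Pads are 22 mm wide; open, the fingers measure 114 mm over their backs; the gripper's body (76 mm by 85 mm) begins 54 mm behind the grasp point. The pads swing forward as they close: fully open they stand 13 mm farther back than shut.
Start: joints at [-1.189, 0.353, 1.633, -0, 1.155, -0.002], TCP at [234.028, -579.533, 245.281] pointing down, gripper open.
Joint ranges: [-2.63, 2.63], [-0.92, 2.1], [0.06, 2.66], [-1.3, 4.44], [0, 2.69], [-3.02, 3.02]. Speed limits (rad/s): [2.22, 2.22, 2.79, 3.14, 3.14, 3.14].

## Interface

Orientations are given as [roll, pitch, yaw] about the fixed x, y, z axes, in that order (R = Rz(yaw) Ry(pitch) Rx(roll)).
In Python, from rig import r gives the robot as it stands.
- The arm moves only by the tool step_arm, never from a script. Its argument "plan" is text: rows parted by semicolons, each of 7 numbers parted by spaces: the turn, a rotation vector about the world's x, y, z in degrees, then the shift along the world's x, y, z in mm, then the closure in counts, from 0 (fully open) to 255 (shut). In form: rx ry rz x y z hand; .... A call has 1 to 8 rows; each row is the pose to reach, as a shift and turn from the pose commanded when the call began; what a row does not reach only later rows make up. A row lasts 1/10 s, in which the tool goes at most 50 mm and 8.59 degrees, less where a joint would pass 70% of its speed; a pose out of reach is approached as far as the arm can. A call with a gripper value outside its range is refused whole. The fingers move at their own pace and stop on an object; "force" is the grip in N (left out, the last holds). Time passes only in rows, so rows that repeat a pose let the fingers close. It gives the time, the measured TCP pose, the force, the opening and the grip force at its end, in the units of the state.
- r.sense(): the state, without advancing time (a new reading comes with each control period).
- r.grab_frame(name): name is "scene" or "top" or "wrist"; returns (picture, depth): 400x640x3 uint8, red, green, blue; 400x640 float32, mm along the optical axis (not along the pixel's ray), 0 where there is no reading.
- r.get_calibration(name): a dict with "K" (3x3 intrinsics, pixels), "k1" (the pictures are not rectified: a ray, as slopes to the right and down, at radius r is drawn at 1 + k1 r^2 times it, then the intrinsics apply), "world_from_camera" (4x4, takes a point from camera to world coordinates). Camera axes: x right, y down, z forward; pixel columns grow to the right and rows downward; lengths in mm; the calibration is good to about 2 mm. A picture is of the moment at which its call begins: read the wrist's pose just before it. get_calibration takes no time and is no camera call; for the wrist camera it gives the pose at the moment of the call.
- r.sign_off(): hands the job in; it is judged then, once.
The state is a dict: "clock": time; "qpos": joint angles; "qvel": joint speeds; "joint_efforts": joint torques, N m; "eef_pos": TCP position; "tcp_rot": TCP orientation; "contact_force": force on the tool from outside, world axes, zero at the start; "wrist_torque": the same for the moment, N m; "opening": opening from 0.0 (shut) to 1.0 (fully open); "grasp_force": force on a finger pad.
Only numpy, scipy, OpenCV 4.12 (cv2) and the standard library are available. Lean on these libraries where they do the work, as an engineer would, in place of code of your own. Each camera call takes 0.05 s, during which the arm holds its last target. There are 200 camera calls.

## Working session

There is one attempt and no reset: what is moved stays moved. The work goes in short steps, Python scripts to look and compute and a tool call to move; the robot and the scene stay as the last step left them, time stands still between calls to the robot, and variables do not carry over. Pictures are saved under pics/ and viewed, at most 10 in all, crops included, and the job is handed in when it is done.

Besides the shell and the picture viewer there is one more tool, called as name(argument=value, ...) on one line, values as JSON. step_arm: Moves the arm, as the interface text tells. Its arguments: {"type":"object","properties":{"plan":{"type":"string"},"force":{"type":"number"}},"required":["plan"]}

```bash
ls; mkdir -p pics; cat > h.py <<'E'
import numpy as np, cv2
from rig import r
from scipy.spatial.transform import Rotation as R
def pts(name, depth, c):
    K=np.array(c["K"]);h,w=depth.shape
    u,v=np.meshgrid(np.arange(w),np.arange(h))
    d=np.array([c["k1"],0,0,0,0],float)
    p=cv2.undistortPoints(np.stack([u,v],-1).reshape(-1,1,2).astype(float),K,d).reshape(h,w,2)
    P=np.concatenate([p*depth[...,None],depth[...,None]],-1)
    T=np.array(c["world_from_camera"]);W=P@T[:3,:3].T+T[:3,3]
    W[depth<=0]=np.nan
    return W
def grab(name):
    c=r.get_calibration(name);im,d=r.grab_frame(name)
    return im,d,pts(name,d,c)
def save(im,f): cv2.imwrite(f,cv2.cvtColor(im,cv2.COLOR_RGB2BGR))
E
python3 - <<'E'
from h import *
for n in ["scene","top"]:
    im,d,W=grab(n); np.savez(n+".npz",im=im,d=d,W=W); save(im,f"pics/{n}0.png")
    print(n,np.array(r.get_calibration(n)["world_from_camera"]).round(2).tolist())
print(r.sense())
E
```

```text
pics
scene [[-0.87, -0.27, 0.42, 83.68], [-0.5, 0.47, -0.73, 820.25], [-0.0, -0.84, -0.54, 760.82], [0.0, 0.0, 0.0, 1.0]]
top [[0.01, -0.99, 0.13, 472.52], [-1.0, -0.01, -0.0, -39.53], [0.0, -0.13, -0.99, 953.18], [0.0, 0.0, 0.0, 1.0]]
{'clock': 0.1, 'qpos': array([-1.18940336e+00,  3.53611371e-01,  1.63409298e+00, -2.89612085e-07,
        1.15523505e+00, -2.38028016e-03]), 'qvel': array([ 1.33987023e-03, -2.33996930e-03, -1.48761053e-03,  9.76648908e-04,
        9.98045783e-05, -7.87591898e-04]), 'joint_efforts': array([ 3.92446573e-04, -6.06357551e+01, -3.42821395e+01, -2.87084174e-05,
        3.86203435e-03, -2.75781855e-05]), 'eef_pos': array([ 233.86033991, -579.12127006,  244.60225731]), 'tcp_rot': array([-3.14024590e+00, -2.94083812e-06,  3.83773358e-01]), 'contact_force': array([-0.43262551, -0.10199992,  0.0722904 ]), 'wrist_torque': array([-0.00072502, -0.02339851, -0.02209633]), 'grasp_force': 0.0, 'opening': 0.9984993211630676}
```

View pics/scene0.png

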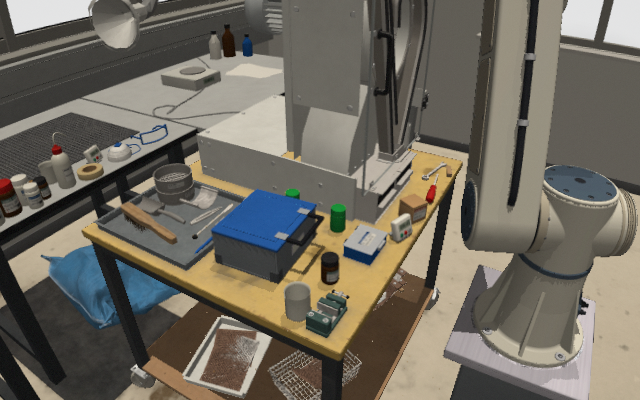

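View pics/top0.png

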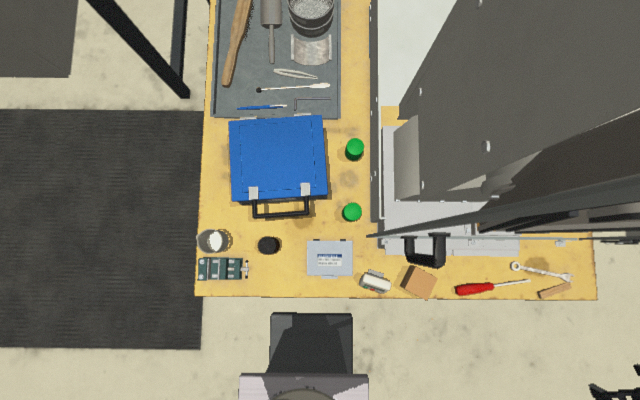

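The scene image shows the chest at (265,230). In the top view, the lid is at (278,158) and the bar at (280,212).

Candidates for the jar (top view):
- Black cap on a brown body at (268,245), or (330,268) in scene: this is the jar.
- Green look-alikes at (354,149) and (351,212): no.
- Beaker at (212,240): no.

The timer is at (375,281) and the carton at (418,281). A big machine stands to the right.

```bash
python3 - <<'E'
from h import *
t=np.load("top.npz");im,W=t["im"],t["W"];hsv=cv2.cvtColor(im,cv2.COLOR_RGB2HSV)
blue=((hsv[...,0]>100)&(hsv[...,0]<125)&(hsv[...,1]>150)&(W[...,2]>85)&(W[...,2]<125))
P=W[blue];print("lid n",len(P),np.median(P,0).round(1))
rc=cv2.minAreaRect(P[:,:2].astype(np.float32));print("lid rect",rc,cv2.boxPoints(rc).round(1).tolist())
dark=(im.max(-1)<60)
sub=np.zeros_like(dark);sub[185:222,245:318]=1
m=dark&sub&(W[...,2]>90)&(W[...,2]<125);P=W[m];print("bar",len(P));
rc=cv2.minAreaRect(P[:,:2].astype(np.float32));print(rc,cv2.boxPoints(rc).round(1).tolist(),np.percentile(P[:,2],[5,50,95]))
def obj(n,a,b,c,d,zlo,zhi=200):
    S=W[b:d,a:c].reshape(-1,3);S=S[(S[:,2]>zlo)&(S[:,2]<zhi)]
    rc=cv2.minAreaRect(S[:,:2].astype(np.float32));print(n,len(S),np.array(rc[0]).round(1),np.array(rc[1]).round(1),round(rc[2],1),"z",np.percentile(S[:,2],[50,95]).round(1))
obj("jar",250,230,287,262,60)
obj("beaker",190,222,235,260,55)
obj("timer",355,262,396,300,45)
obj("carton",396,260,442,302,45)
obj("greenrack?",195,254,252,285,15)
obj("box",300,235,358,280,15)
obj("g1",338,200,368,225,40);obj("g2",338,132,368,165,40)
s=np.load("scene.npz")["W"].reshape(-1,3)
A=np.vstack([W.reshape(-1,3),s]);A=A[np.isfinite(A).all(1)]
print("max z per cell, x rows 200..800, y cols 200..-600")
for x in range(200,800,50):
    print(x,[int(np.max(A[(abs(A[:,0]-x)<25)&(abs(A[:,1]-y)<25),2],initial=-1)) for y in range(250,-600,-50)])
im2,d,W2=grab("wrist");save(im2,"pics/w0.png")
crop=im[175:300,185:345];save(cv2.resize(crop,None,fx=5,fy=4.7)[:600],"pics/crop.png")
E
```

```text
lid n 7218 [673.9  64.8 110.2]
lid rect ((672.628662109375, 65.1398696899414), (193.12158203125, 221.45352172851562), 4.9647321701049805) [[566.7999877929688, 167.10000610351562], [586.0, -53.5], [778.4000244140625, -36.79999923706055], [759.2000122070312, 183.8000030517578]]
bar 298
((554.5244750976562, 54.48786926269531), (43.620262145996094, 129.99488830566406), 4.916701793670654) [[527.2000122070312, 117.4000015258789], [538.4000244140625, -12.100000381469727], [581.7999877929688, -8.399999618530273], [570.7000122070312, 121.0999984741211]] [106.56658564 109.20162484 112.08298283]
jar 277 [468.1  88.8] [41.5 42.4] 89.7 z [73.8 76.4]
beaker 161 [476.1 227.6] [56.8 61.7] 0.4 z [67.4 72. ]
timer 309 [ 382.1 -172.2] [69.2 25.9] 72.6 z [59.  62.4]
carton 688 [ 381.9 -277.4] [60.9 60.7] 62.0 z [61.1 63.5]
greenrack? 798 [409.2 199.3] [ 54.4 120.1] 0.2 z [40.7 47. ]
box 1684 [437.  -61.1] [ 94.5 110.8] 0.6 z [41.6 44.2]
g1 281 [ 549.6 -113.7] [41.6 42.6] 0.6 z [73.5 76.3]
g2 296 [ 709.6 -119.2] [41.8 42.5] 89.5 z [73.5 76.2]
max z per cell, x rows 200..800, y cols 200..-600
200 [-1, -1,
[... 227 characters left out ...]
 3, 3, 3, 4, 3, 6, 60, 64, 65, 65, 22, 29, 27, 18, 3]
400 [51, 48, 37, 3, 4, 45, 45, 45, 64, 64, 64, 65, 2, 23, 24, 18, 18]
450 [75, 73, 36, 78, 75, 45, 47, 46, 557, 411, 115, 116, 124, 125, 122, 118, 126]
500 [74, 74, 4, 76, 75, 43, 44, 45, 841, 748, 742, 611, 611, 321, 188, 315, 582]
550 [3, 5, 113, 115, 113, 114, 4, 77, 153, 767, 745, 585, 355, 315, 356, 391, 579]
600 [4, 108, 115, 115, 114, 116, 113, 3, 153, 769, 561, 631, 632, 296, 113, 113, 572]
650 [4, 112, 115, 115, 114, 115, 113, 3, 155, 741, 289, 287, -1, -1, -1, -1, -1]
700 [4, 113, 114, 113, 115, 115, 112, 78, 157, 669, 289, 286, -1, -1, -1, -1, -1]
750 [4, 111, 114, 114, 114, 115, 113, 78, 157, 603, 305, 287, -1, -1, -1, -1, -1]
```

View pics/crop.png

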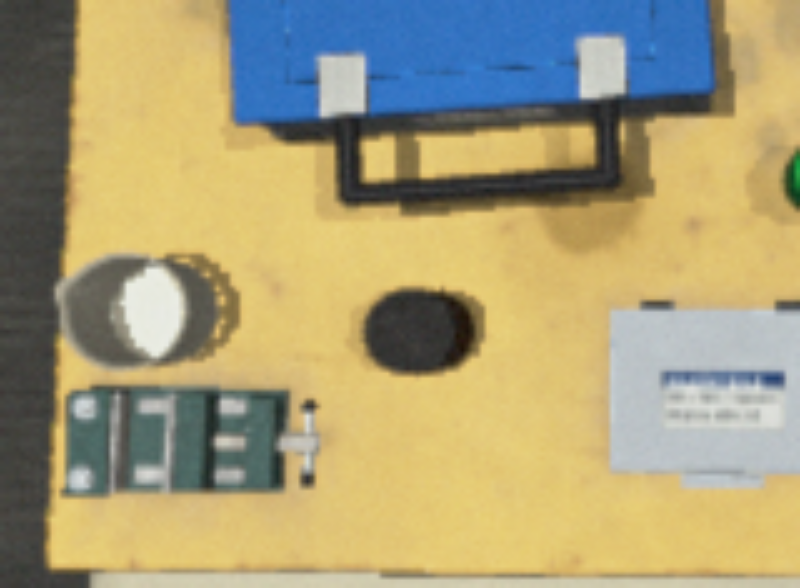

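The crop confirms the jar: its round black cap is at crop (418,330), clear of the beaker at (140,310). I'll move to the bar, skirting the machine.

step_arm(plan="0 0 8 10 48 2 135; 0 0 16 20 96 4 135; 0 0 24 29 144 6 135; 0 0 32 39 192 8 135; 0 0 40 48 240 8 135; 0 0 48 58 289 8 135; 0 0 56 68 337 8 135; 0 0 64 77 385 8 135", force=40)

```text
clock: 0.95
eef_pos: [310.9, -192.7, 253.3]
tcp_rot: [3.141, 0.0, 1.506]
contact_force: [0.8, 0.1, 0.4]
opening: 0.472
grasp_force: 0.0
```

step_arm(plan="0 0 2 18 45 0 135; 0 0 4 40 88 0 135; 0 0 6 68 128 0 135; 0 0 8 98 165 0 135; 0 0 8.7 130 200 0 135; 0 0 8.7 160 235 0 135; 0 0 8.7 190 245 -10 135; 0 0 8.7 190 245 -10 135")

```text
clock: 1.75
eef_pos: [503.5, 52.3, 242.1]
tcp_rot: [3.141, -0.0, 1.655]
contact_force: [-0.0, 0.1, 0.0]
opening: 0.474
grasp_force: 0.0
```

```bash
python3 - <<'E'
from h import *
im,d,W=grab("wrist");save(im,"pics/w1.png");np.savez("w1.npz",im=im,W=W)
print(np.array(r.get_calibration("wrist")["world_from_camera"]).round(2).tolist())
print(r.sense()['eef_pos'],r.sense()['tcp_rot'])
hsv=cv2.cvtColor(im,cv2.COLOR_RGB2HSV)
dark=(im.max(-1)<70)&(W[...,2]>85)&(W[...,2]<125)&(W[...,0]>500)&(W[...,0]<600)
P=W[dark];print(len(P))
if len(P)>50:
    rc=cv2.minAreaRect(P[:,:2].astype(np.float32));print(rc,cv2.boxPoints(rc).round(1).tolist(),np.percentile(P[:,2],[5,50,95]))
    c,s=np.cos(.0866),np.sin(.0866)
    q=(P[:,:2]-[672.6,65.1])@np.array([[c,-s],[s,c]])
    b=q[(abs(q[:,1])<45)];print("bar chest x",np.percentile(b[:,0],[2,50,98]),"y",np.percentile(q[:,1],[1,99]), "slope",np.polyfit(b[:,1],b[:,0],1))
m=(im.max(-1)<70)&(W[...,2]>70)&(W[...,2]<82)&(W[...,0]<510);P=W[m]
if len(P)>50: print("jar",len(P),cv2.minEnclosingCircle(P[:,:2].astype(np.float32)))
E
```

```text
[[1.0, 0.08, 0.03, 496.26], [0.08, -0.95, -0.31, 131.77], [-0.0, 0.32, -0.95, 371.17], [0.0, 0.0, 0.0, 1.0]]
[501.55898476  51.3144374  242.25461699] [-3.13985748e+00  9.45362897e-05  1.65445900e+00]
1479
((560.686279296875, 42.955238342285156), (48.25040817260742, 156.7877197265625), 5.169763088226318) [[529.5999755859375, 118.9000015258789], [543.7000122070312, -37.29999923706055], [591.7999877929688, -32.900001525878906], [577.5999755859375, 123.19999694824219]] [106.89108271 110.33103754 111.97024668]
bar chest x [-137.15708506 -132.84694419 -127.35523792] y [-62.77651107  65.88281709] slope [-1.13360068e-02 -1.32697610e+02]
```

View pics/w1.png

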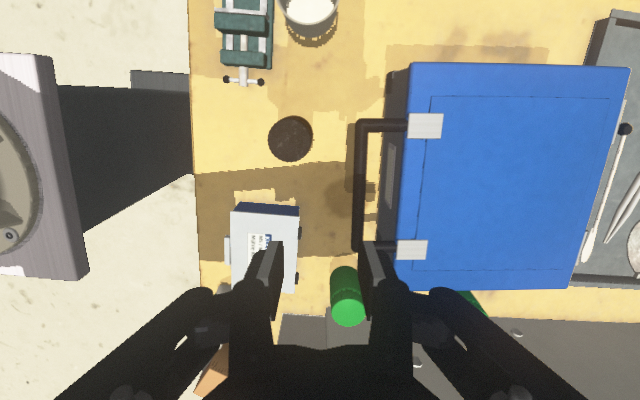

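Wrist view: the bar is vertical at (360,185), the jar cap at (290,138), with the fingers below. I'll move over the bar, descend and pinch.

step_arm(plan="0 0 0 38 3 0 135; 0 0 0 38.5 3 -40 135; 0 0 0 38.5 3 -80 135; 0 0 0 38.5 3 -115 135; 0 0 0 38.5 3 -143 135; 0 0 0 38.5 3 -143 135; 0 0 0 38.5 3 -143 255; 0 0 0 38.5 3 -143 255", force=30)

```text
clock: 2.6
eef_pos: [540.4, 53.3, 102.1]
tcp_rot: [3.139, -0.0, 1.652]
contact_force: [-0.5, -0.0, -0.4]
opening: 0.138
grasp_force: 1.8
```

step_arm(plan="0 0 0 0 0 0 255; 0 0 0 0 0 0 255; 0 0 0 0 0 0 255; 0 0 0 0 0 0 255")

```text
clock: 3.0
eef_pos: [540.3, 53.3, 102.1]
tcp_rot: [3.139, 0.0, 1.653]
contact_force: [-2.6, -2.7, 8.1]
opening: 0.122
grasp_force: 29.8
```

step_arm(plan="0 0 0 0.9 0.1 16.2 255; 0 0 0 3 0.3 32.3 255; 0 0 0 6.1 0.5 48.2 255; 0 0 0 10.4 0.9 63.9 255; 0 0 0 15.7 1.4 79.2 255; 0 0 0 22.1 1.9 94.2 255; 0 0 0 29.6 2.6 108.6 255; 0 0 0 38 3.3 122.5 255")

```text
clock: 3.8
eef_pos: [575.6, 56.3, 223.4]
tcp_rot: [-3.138, 0.001, 1.653]
contact_force: [-5.6, -3.0, -2.4]
opening: 0.124
grasp_force: 29.4
```

step_arm(plan="0 0 0 9.4 0.8 13.2 255; 0 0 0 19.6 1.7 25.8 255; 0 0 0 30.7 2.7 37.6 255; 0 0 0 42.6 3.7 48.6 255; 0 0 0 55.3 4.8 58.7 255; 0 0 0 68.6 6 67.9 255; 0 0 0 82.5 7.2 76.2 255; 0 0 0 92.9 8.1 81.5 255")

```text
clock: 4.6
eef_pos: [669.8, 64.4, 308.9]
tcp_rot: [3.141, 0.001, 1.653]
contact_force: [-8.0, -2.9, 11.6]
opening: 0.125
grasp_force: 31.0
```

step_arm(plan="0 0 0 3 0.2 1.4 255; 0 0 0 5.2 0.4 2.4 255; 0 0 0 5.2 0.4 2.4 255; 0 0 0 5.2 0.4 2.4 255")

```text
clock: 5.0
eef_pos: [675.8, 64.9, 311.6]
tcp_rot: [3.138, 0.001, 1.653]
contact_force: [-7.2, -2.6, 20.3]
opening: 0.121
grasp_force: 31.7
```

```bash
python3 - <<'E'
from h import *
im,d,W=grab("scene");np.savez("s1.npz",im=im,W=W);save(cv2.resize(im[130:330,180:420],None,fx=3,fy=3),"pics/s1.png")
hsv=cv2.cvtColor(im,cv2.COLOR_RGB2HSV)
m=((hsv[...,0]<6)|(hsv[...,0]>174))&(hsv[...,1]>150)&(hsv[...,2]>80)&(W[...,0]>550)&(W[...,0]<800)&(abs(W[...,1]-65)<120)
print(m.sum(),np.median(W[m],0), np.argwhere(m).mean(0))
E
```

```text
62 [667.20698027 130.77276844 134.22775452] [221.09677419 251.82258065]
```

View pics/s1.png

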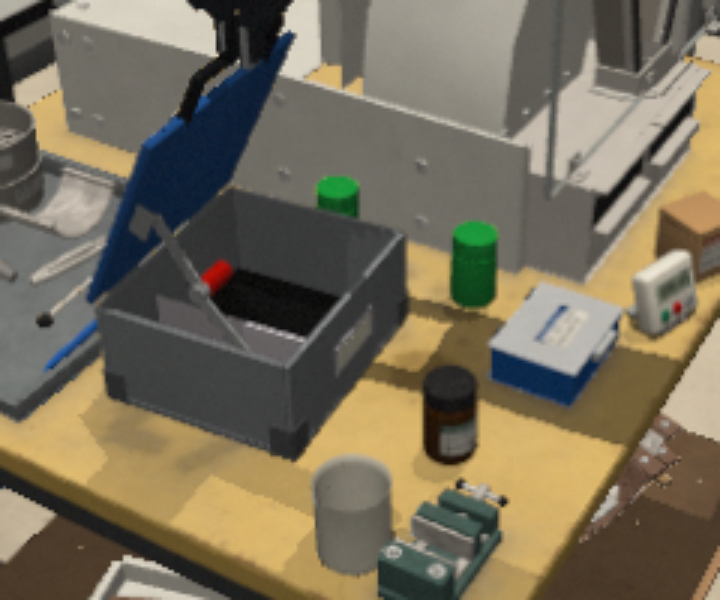

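The lid is up, and the red knuckle shows at about (215,275) in the crop, near straight. I'll relieve the radial strain, release the bar so the stay springs into lock, and check.

step_arm(plan="0 0 0 0 0 3 255; 0 0 0 0 0 3 255; 0 0 0 0 0 3 135; 0 0 0 0 0 3 135; 0 0 0 0 0 3 135; 0 0 0 0 0 3 135; 0 0 0 0 0 40 135; 0 0 0 0 0 60 135")

```text
clock: 5.85
eef_pos: [675.9, 65.4, 368.3]
tcp_rot: [3.141, -0.0, 1.653]
contact_force: [0.3, 1.6, 0.2]
opening: 0.469
grasp_force: 0.0
```

```bash
cat > knk.py <<'E'
from h import *
def look(tag=None):
    im,d,W=grab("scene")
    hsv=cv2.cvtColor(im,cv2.COLOR_RGB2HSV)
    m=((hsv[...,0]<6)|(hsv[...,0]>174))&(hsv[...,1]>150)&(hsv[...,2]>80)&(W[...,0]>550)&(W[...,0]<850)&(abs(W[...,1]-85)<120)
    print("red",m.sum(),np.median(W[m],0).round(1) if m.sum() else None)
    b=(hsv[...,0]>100)&(hsv[...,0]<125)&(hsv[...,1]>150)&(W[...,2]>100)&(W[...,0]>520)
    P=W[b];c,s=np.cos(.0866),np.sin(.0866)
    q=(P[:,:2]-[675,65.3])@np.array([c,s])
    if np.ptp(P[:,2])>40:
        z=P[:,2];k=np.polyfit(z,q,1);g=abs(np.polyval(k,z)-q)<8;k=np.polyfit(z[g],q[g],1)
        print("lid angle",np.arctan2(-1,k[0]) if k[0]>0 else np.arctan2(1,-k[0]),k)
    else: print("lid z",np.median(P[:,2]))
    if tag: save(cv2.resize(im[130:330,180:420],None,fx=3,fy=3),f"pics/{tag}.png")
    return im,W
E
python3 - <<'E'
from knk import *
look("s2")
im,d,W=grab("top");
m=(im.max(-1)<60)&(W[...,2]>66)&(W[...,2]<82)&(W[...,0]<510)&(abs(W[...,1]-88)<40);P=W[m]
print("jar",len(P),cv2.minEnclosingCircle(P[:,:2].astype(np.float32)))
g=np.isfinite(W[...,2])&(W[...,2]>92)&(W[...,2]<106)&(W[...,0]>550)&(W[...,0]<800)&(abs(W[...,1]-65)<130)
rc=cv2.minAreaRect(W[g][:,:2].astype(np.float32));print("rim",g.sum(),rc)
s=np.load("s1.npz")["W"].reshape(-1,3)
E
```

```text
red 69 [657.1 126.8 140.6]
lid angle 1.132119219592598 [ -0.46916544 143.1568073 ]
jar 7 ((451.3607482910156, 79.27011108398438), 3.381073236465454)
rim 323 ((672.7945556640625, 62.026092529296875), (197.02842712402344, 219.67782592773438), 8.792387008666992)
```

step_arm(plan="0 0 8 -35 3 0 60; 0 0 16 -75 6 0 0; 0 0 24 -115 10 0 0; 0 0 32 -150 14 0 0; 0 0 40 -180 18 0 0; 0 0 48 -200 22 -30 0; 0 0 56 -210 24 -70 0; 0 0 64 -210 24 -110 0")

```text
clock: 6.75
eef_pos: [463.9, 89.5, 255.4]
tcp_rot: [3.141, 0.0, 2.776]
contact_force: [0.7, 0.5, 0.5]
opening: 0.999
grasp_force: 0.0
```

```bash
python3 - <<'E'
from h import *
im,d,W=grab("wrist");s=r.sense();print(s['eef_pos'],s['tcp_rot'],s['qpos'].round(2))
m=(im.max(-1)<70)&(W[...,2]>66)&(W[...,2]<82)&(W[...,0]<510)&(W[...,0]>430)&(abs(W[...,1]-88)<40);P=W[m]
print("jar wrist",len(P),cv2.minEnclosingCircle(P[:,:2].astype(np.float32)) if len(P) else 0)
t=np.load("top.npz");W=t["W"];im=t["im"];m=(im.max(-1)<70)&(W[...,2]>66)&(W[...,2]<82)&(W[...,0]<510)&(W[...,0]>430)&(abs(W[...,1]-88)<40);P=W[m]
print("jar top",len(P),cv2.minEnclosingCircle(P[:,:2].astype(np.float32)) if len(P) else 0)
t=np.load("s1.npz");W=t["W"];im=t["im"];m=(im.max(-1)<60)&(W[...,2]>55)&(W[...,2]<82)&(W[...,0]<510)&(W[...,0]>430)&(abs(W[...,1]-88)<40);P=W[m]
print("jar scene",len(P),P[P[:,2]>72].mean(0))
y=np.array([-.0865,.9963,0]);tgt=R.from_euler('xyz',[np.pi,0,np.deg2rad(184.96)])
cur=R.from_euler('xyz',[np.pi,0,np.deg2rad(94.7+64)])
for a in (13,40): print(a,((R.from_rotvec(-np.deg2rad(a)*y)*tgt)*cur.inv()).as_rotvec(degrees=True).round(1))
E
```

```text
[461.05695617  88.72875507 249.09072   ] [-3.13732342 -0.00725222  2.78429149] [ 0.19  0.11  1.94  0.    1.1  -1.03]
jar wrist 913 ((468.5585632324219, 90.11661529541016), 20.904571533203125)
jar top 240 ((467.4660339355469, 88.427001953125), 20.738649368286133)
jar scene 252 [467.18566625  92.85299827  73.7938121 ]
13 [ -1.9 -13.   26.1]
40 [ -5.7 -39.9  25.2]
```

step_arm(plan="-0.5 -3.3 6.5 0.5 0 -20 0; -1 -6.5 13 1.5 0 -40 0; -1.4 -9.8 19.6 2.5 0.2 -65 0; -1.9 -13 26.1 3.6 0.3 -90 0; -1.9 -13 26.1 3.6 0.3 -130 0; -1.9 -13 26.1 3.6 0.3 -165 0; -1.9 -13 26.1 3.6 0.3 -195 0; -1.9 -13 26.1 3.6 0.3 -206.7 0")

```text
clock: 7.6
eef_pos: [467.8, 89.2, 47.5]
tcp_rot: [-3.141, 0.223, -3.059]
contact_force: [0.1, 0.8, -0.0]
opening: 1.002
grasp_force: 0.0
```

step_arm(plan="0 0 0 0 0 0 0; 0 0 0 0 0 0 255; 0 0 0 0 0 0 255; 0 0 0 0 0 0 255; 0 0 0 0 0 0 255; 0 0 0 0 0 0 255; 0 0 0 0 0 0 255; 0 0 0 0 0 0 255", force=30)

```text
clock: 8.4
eef_pos: [470.1, 89.7, 51.3]
tcp_rot: [-3.141, 0.23, -3.056]
contact_force: [-1.3, 0.8, 7.7]
opening: 0.505
grasp_force: 29.4
```

step_arm(plan="0 0 0 0 0 15 255; 0 0 0 0 0 50 255; 0 0 0 0 0 90 255; 0 0 0 5 -5 120 255; 0 0 0 25 -15 135 255; 0 0 0 60 -28 135 255; 0 0 0 100 -42 135 255; 0 0 0 130 -54 135 255")

```text
clock: 9.2
eef_pos: [601.5, 34.9, 186.4]
tcp_rot: [-3.141, 0.23, -3.056]
contact_force: [0.2, 1.6, -0.6]
opening: 0.507
grasp_force: 31.4
```

step_arm(plan="0 0 0 20 -6 0 255; 0 0 0 35 -10 0 255; 0 0 0 39 -11 0 255; 0 0 0 39 -11 0 255")

```text
clock: 9.6
eef_pos: [638.1, 24.5, 185.2]
tcp_rot: [-3.141, 0.227, -3.056]
contact_force: [0.0, 0.7, -0.9]
opening: 0.503
grasp_force: 31.4
```

```bash
python3 - <<'E'
from knk import *
print(r.sense()['eef_pos'],r.sense()['contact_force'])
look("s3")
E
```

```text
[638.11217771  24.49609892 185.20511418] [ 0.04129776  0.67242059 -0.87341962]
red 70 [658.2 127.7 140.8]
lid angle 1.1233315184388626 [ -0.47993212 145.28265054]
```

View pics/s3.png

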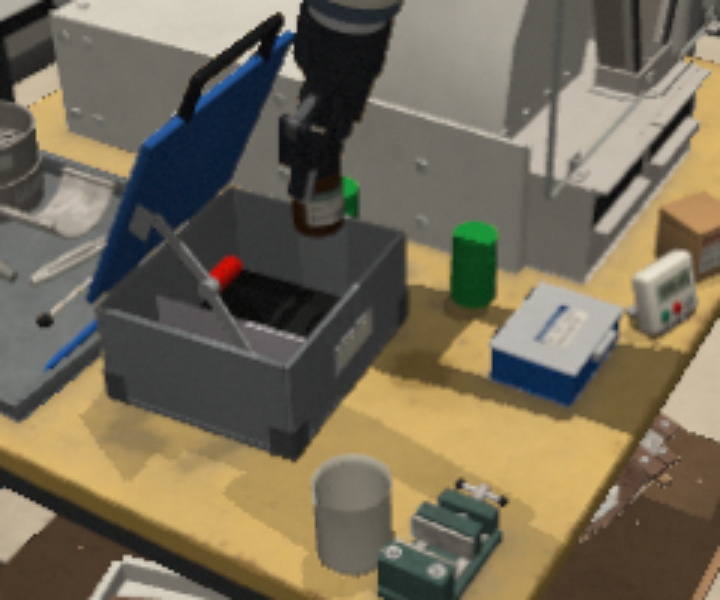

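The jar is held upright over the wide bay at crop (320,210), and the stay is locked with the knuckle at (228,270). Lowering now.

step_arm(plan="0 0 0 0 0 -20 255; 0 0 0 0 0 -45 255; 0 0 0 0 0 -70 255; 0 0 0 0 0 -92 255; 0 0 0 0 0 -108 255; 0 0 0 0 0 -117 255; 0 0 0 0 0 -121 255; 0 0 0 0 0 -121 255")

```text
clock: 10.45
eef_pos: [638.0, 24.7, 64.1]
tcp_rot: [-3.141, 0.227, -3.056]
contact_force: [-0.3, 0.7, -0.9]
opening: 0.506
grasp_force: 31.4
```

step_arm(plan="0 0 0 0 0 -2 255; 0 0 0 0 0 -4 255; 0 0 0 0 0 -4.5 255; 0 0 0 0 0 -4.5 255")

```text
clock: 10.85
eef_pos: [638.3, 24.5, 59.7]
tcp_rot: [-3.141, 0.228, -3.056]
contact_force: [0.1, -0.4, -0.1]
opening: 0.501
grasp_force: 31.4
```

step_arm(plan="0 0 0 0 0 -0.7 255; 0 0 0 0 0 -1.2 255; 0 0 0 0 0 -1.2 255")

```text
clock: 11.15
eef_pos: [638.7, 24.6, 59.4]
tcp_rot: [-3.141, 0.229, -3.056]
contact_force: [-4.1, 0.4, 9.2]
opening: 0.503
grasp_force: 32.8
```

step_arm(plan="0 0 0 0 0 0.8 70; 0 0 0 0 0 0.8 70; 0 0 0 0 0 0.8 70; 0 0 0 0 0 0.8 70; 0 0 0 0 0 10 70; 0 0 0 0 0 35 70; 0 0 0 0 0 75 70; 0 0 0 0 0 115 70")

```text
clock: 11.95
eef_pos: [637.7, 24.5, 174.6]
tcp_rot: [-3.141, 0.226, -3.056]
contact_force: [0.9, -0.3, -0.2]
opening: 0.727
grasp_force: 0.0
```

```bash
python3 - <<'E'
from knk import *
im,W=look("s4")
im,d,W=grab("wrist")
s=r.sense();print(s['eef_pos'],s['tcp_rot'],s['opening'],s['qpos'].round(2))
m=(im.max(-1)<70)&(W[...,2]>76)&(W[...,2]<90)&(W[...,0]<680)&(W[...,0]>600)&(abs(W[...,1]-24)<40);P=W[m]
print("jar",len(P),cv2.minEnclosingCircle(P[:,:2].astype(np.float32)) if len(P) else 0,np.median(P,0),np.percentile(P[:,2],[5,95]))
y=np.array([-.0865,.9963,0]);print((np.array([.9963,.0865,0])))
# red in wrist view
hsv=cv2.cvtColor(im,cv2.COLOR_RGB2HSV)
m=((hsv[...,0]<6)|(hsv[...,0]>174))&(hsv[...,1]>150)&(hsv[...,2]>80)&(W[...,0]>600)&(W[...,2]>90)
print("red wrist",m.sum(),np.median(W[m],0) if m.sum() else 0)
E
```

```text
red 69 [657.3 127.9 141. ]
lid angle 1.1176877126652185 [ -0.48689483 146.7666805 ]
[641.89473902  24.67569828 180.10828667] [-3.14056324  0.23742539 -3.05587615] 0.7255187936379796 [ 0.03  0.34  1.83  0.02  0.73 -1.64]
jar 2288 ((638.7659912109375, 24.61939239501953), 22.183134078979492) [636.02938823  24.35035908  83.00652749] [80.27879101 84.0993247 ]
[0.9963 0.0865 0.    ]
red wrist 1350 [658.62601923 125.17430225 142.08686547]
```

View pics/s4.png

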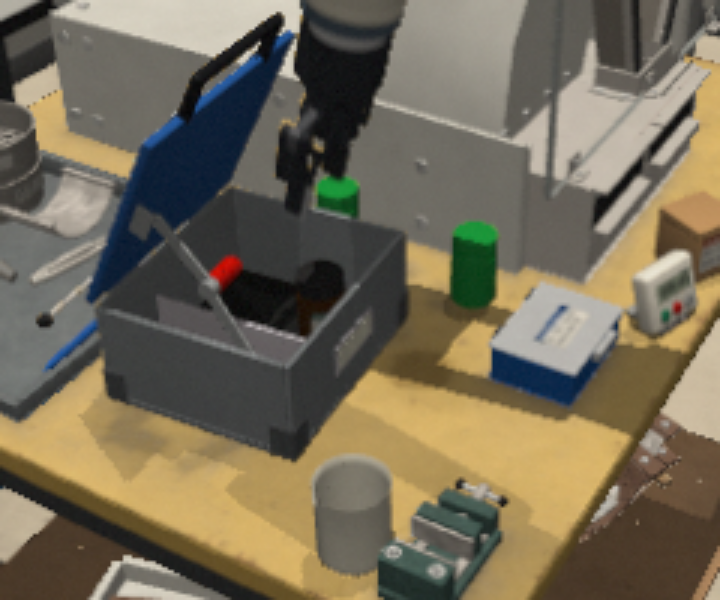

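The jar stands in the wide bay at crop (322,280), top at z≈83. Next is the knuckle: lean to 40°, shut the fingers and stand off before it.

step_arm(plan="0.6 -6.8 0 -15 10 15 255; 1.2 -13.5 0 -30 30 30 255; 1.8 -20.2 0 -45 60 35 255; 2.3 -26.9 0 -45 90 35 255; 2.3 -26.9 0 -40 100 30 255; 2.3 -26.9 0 -25 100 15 255; 2.3 -26.9 0 -10 100.2 -8.7 255; 2.3 -26.9 0 -10 100.2 -8.7 255")

```text
clock: 12.85
eef_pos: [627.0, 118.8, 178.4]
tcp_rot: [-3.132, 0.687, -3.056]
contact_force: [0.5, -1.1, 0.1]
opening: -0.004
grasp_force: 0.0
```

step_arm(plan="0 0 0 4 0.3 -3 255; 0 0 0 8 0.7 -6 255; 0 0 0 12 1 -9 255; 0 0 0 12 1 -9 255")

```text
clock: 13.25
eef_pos: [639.1, 119.1, 169.3]
tcp_rot: [-3.132, 0.685, -3.057]
contact_force: [-0.6, -0.5, 0.5]
opening: -0.003
grasp_force: 0.0
```

```bash
python3 - <<'E'
from knk import *
s=r.sense();print(s['eef_pos'],s['contact_force'],s['opening'])
look("s5")
im,d,W=grab("wrist");save(im,"pics/w5.png")
E
```

```text
[639.08676079 119.10349857 169.26037724] [-0.55223908 -0.46793599  0.45636426] -0.0026151299981096087
red 67 [658.1 128.1 140.9]
lid angle 1.1196882462860118 [ -0.48442244 146.22468035]
```

View pics/s5.png

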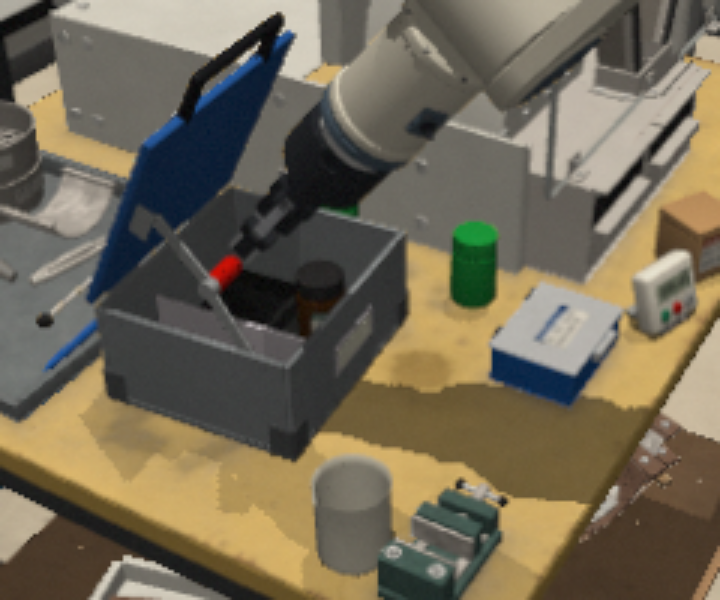

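Fingertips are near the roller at crop (245,250) but 14 mm high. I'll correct, then push in stages.

step_arm(plan="0 0 0 -1.2 6.5 -6 255; 0 0 0 -1.2 6.5 -12 255; 0 0 0 -1.2 6.5 -12 255; 0 0 0 2 6.8 -14.4 255; 0 0 0 5.2 7.1 -16.8 255; 0 0 0 8.4 7.3 -19.2 255; 0 0 0 8.4 7.3 -19.2 255")

```text
clock: 14.05
eef_pos: [650.0, 126.4, 156.4]
tcp_rot: [-3.133, 0.673, -3.057]
contact_force: [0.3, -0.1, -0.8]
opening: 0.001
grasp_force: 0.0
```

```bash
python3 - <<'E'
from knk import *
s=r.sense();print(s['eef_pos'],s['tcp_rot'],s['contact_force'],s['qpos'].round(3))
look()
im,d,W=grab("wrist")
hsv=cv2.cvtColor(im,cv2.COLOR_RGB2HSV)
m=((hsv[...,0]<6)|(hsv[...,0]>174))&(hsv[...,1]>150)&(hsv[...,2]>80)&(W[...,0]>600)&(W[...,2]>90)
print("red wrist",m.sum(),np.median(W[m],0) if m.sum() else 0)
E
```

```text
[649.99789474 126.4417099  156.41383826] [-3.13274058  0.67285326 -3.05685701] [ 0.28575577 -0.10716734 -0.81519827] [ 0.243  0.336  2.109 -1.295  0.111 -0.153]
red 20 [658.2 140.6 141.8]
lid angle 1.117605296424472 [ -0.48699679 146.81535005]
red wrist 1205 [655.21255107 129.4099193  137.23947347]
```

step_arm(plan="0 0 0 -8 -0.4 6 255; -0.4 4.2 0 -8.8 -0.4 6 255; -0.7 8.5 0 -8.8 -0.4 6 255; -0.7 8.5 0 -8.8 -0.4 3.3 255; -0.7 8.5 0 -8.8 -0.4 3.3 255")

```text
clock: 14.65
eef_pos: [641.3, 123.1, 160.3]
tcp_rot: [-3.125, 0.535, -3.058]
contact_force: [-0.0, 0.0, -1.1]
opening: -0.0
grasp_force: 0.0
```

```bash
python3 - <<'E'
from knk import *
s=r.sense();print(s['eef_pos'],s['tcp_rot'],s['contact_force'],s['qpos'].round(3))
E
```

```text
[641.32262656 123.0862663  160.3264903 ] [-3.12488119  0.53457562 -3.05840189] [-0.00886974  0.01862032 -1.05070955] [ 0.234  0.32   2.034 -0.349  0.276 -1.104]
```

step_arm(plan="0 0 0 0 2.8 -0.6 255; 0 0 0 3.2 3.1 -3 255; 0 0 0 6.4 3.4 -5.4 255; 0 0 0 9.6 3.6 -7.8 255; 0 0 0 12.8 3.9 -10.2 255; 0 0 0 16 4.2 -12.6 255; 0 0 0 16 4.2 -12.6 255")

```text
clock: 15.35
eef_pos: [657.8, 126.9, 147.1]
tcp_rot: [-3.123, 0.536, -3.058]
contact_force: [-1.0, 0.3, 1.0]
opening: 0.002
grasp_force: 0.6
```

```bash
python3 - <<'E'
from knk import *
s=r.sense();print(s['eef_pos'],s['tcp_rot'],s['contact_force'],s['qpos'].round(3))
look()
im,d,W=grab("wrist");save(im[0:400],"pics/w6.png")
hsv=cv2.cvtColor(im,cv2.COLOR_RGB2HSV)
m=((hsv[...,0]<6)|(hsv[...,0]>174))&(hsv[...,1]>150)&(hsv[...,2]>80)&(W[...,0]>600)&(W[...,2]>90)
print("red wrist",m.sum(),np.median(W[m],0) if m.sum() else 0)
E
```

```text
[657.78776146 126.90302893 147.13404974] [-3.12344521  0.53604676 -3.05848131] [-1.03530184  0.26498358  1.01659422] [ 0.235  0.363  2.008 -0.38   0.26  -1.072]
red 19 [668.1 141.4 135.1]
lid angle 1.1199641212410436 [ -0.48408187 146.2179279 ]
red wrist 706 [664.40930463 135.37961731 128.99422381]
```

View pics/w6.png

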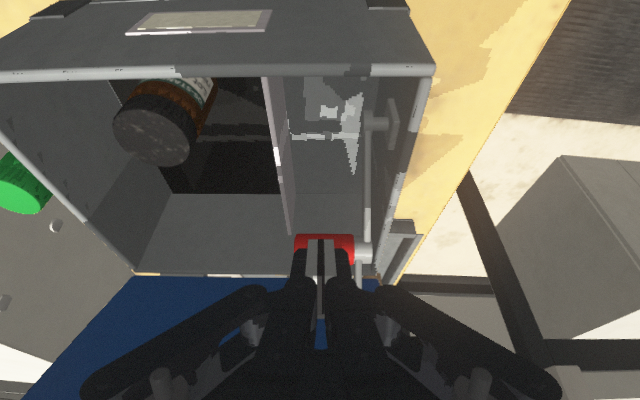

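Fingers press squarely on the roller at (325,245), and it has moved about 11 mm, to straight. Push 13 mm more.

step_arm(plan="0 0 0 3 0.3 -2.2 255; 0 0 0 6 0.5 -4.4 255; 0 0 0 9 0.8 -6.6 255; 0 0 0 11 1 -8.2 255; 0 0 0 11 1 -8.2 255")

```text
clock: 15.95
eef_pos: [669.0, 128.1, 139.3]
tcp_rot: [-3.124, 0.537, -3.059]
contact_force: [0.5, 0.4, 1.0]
opening: 0.0
grasp_force: 0.0
```

```bash
python3 - <<'E'
from knk import *
s=r.sense();print(s['eef_pos'],s['tcp_rot'],s['contact_force'],s['qpos'].round(3))
look()
im,d,W=grab("wrist")
hsv=cv2.cvtColor(im,cv2.COLOR_RGB2HSV)
m=((hsv[...,0]<6)|(hsv[...,0]>174))&(hsv[...,1]>150)&(hsv[...,2]>80)&(W[...,0]>600)&(W[...,2]>90)
print("red wrist",m.sum(),np.median(W[m],0) if m.sum() else 0)
E
```

```text
[669.00039195 128.10204007 139.28317754] [-3.1238481   0.53668596 -3.05851484] [0.46892288 0.38518831 0.97486039] [ 0.232  0.39   1.989 -0.386  0.251 -1.068]
red 15 [674.  142.4 125.9]
lid angle 1.0671903661713404 [ -0.5509939  153.95381072]
red wrist 929 [673.42731827 132.62105139 120.41607497]
```

step_arm(plan="0 0 0 -5 -0.4 8 255; 0 0 0 -20 -2 25 255; 0 0 0 -50 -4 45 255; 0 0 0 -90 -8 60 255; 0 0 0 -120 -12 60 255; 0 0 0 -120 -12 60 255")

```text
clock: 16.65
eef_pos: [545.0, 115.3, 199.9]
tcp_rot: [-3.123, 0.536, -3.058]
contact_force: [0.5, -0.1, -0.6]
opening: -0.001
grasp_force: 0.0
```

```bash
python3 - <<'E'
from knk import *
s=r.sense();print(s['eef_pos'],s['tcp_rot'],s['contact_force'],s['qpos'].round(3))
im,W=look()
# bar: dark points high near lid edge
m=(im.max(-1)<70)&(W[...,2]>270)&(W[...,2]<330)&(W[...,0]>610)&(W[...,0]<720)&(W[...,1]>0)&(W[...,1]<140)
P=W[m];print("dark",len(P),np.percentile(P,[10,50,90],axis=0).round(1).tolist())
cur=R.from_euler('xyz',s['tcp_rot']);tgt=R.from_euler('xyz',[np.pi,0,np.deg2rad(94.96)])
print((tgt*cur.inv()).as_rotvec(degrees=True).round(1))
y=np.array([-.0865,.9963,0]);up=R.from_rotvec(np.deg2rad(30.7)*y)
print("to vertical",((up*cur)).as_euler('xyz'))
E
```

```text
[544.96179553 115.32356578 199.86389351] [-3.12332688  0.53557322 -3.05810471] [ 0.45667703 -0.07824246 -0.6443707 ] [ 0.273  0.116  2.192 -0.362  0.328 -1.063]
red 47 [674.8 131.5 124.8]
lid angle 1.069228047221913 [ -0.54834056 153.1661614 ]
dark 265 [[657.5, 12.3, 277.7], [664.3, 88.6, 307.4], [679.4, 132.0, 312.1]]
[ 22.8  25.2 -87.2]
to vertical [-3.12173589e+00 -2.66430230e-04 -3.05766837e+00]
```

step_arm(plan="2.07 2.29 -7.93 0 -5 35 200; 4.14 4.58 -15.9 0 -10 75 135; 6.2 6.9 -23.8 0 -15 115 135; 8.3 9.2 -31.7 0 -20 150 135; 10.4 11.5 -39.6 5 -28 172 135; 12.4 13.7 -47.6 30 -36 172 135; 14.5 16 -55.5 60 -44 172 135; 16.6 18.3 -63.4 85 -51 172 135")

```text
clock: 17.5
eef_pos: [636.0, 65.1, 372.5]
tcp_rot: [3.055, 0.137, 2.062]
contact_force: [0.3, 0.2, -0.2]
opening: 0.47
grasp_force: 0.0
```

```bash
python3 - <<'E'
from knk import *
s=r.sense();print(s['eef_pos'],s['tcp_rot'],s['contact_force'],s['qpos'].round(3))
im,W=look()
cur=R.from_euler('xyz',s['tcp_rot']);tgt=R.from_euler('xyz',[np.pi,0,np.deg2rad(94.96)])
print((tgt*cur.inv()).as_rotvec(degrees=True).round(1))
im,d,W=grab("wrist")
m=(im.max(-1)<70)&(W[...,2]>280)&(W[...,2]<330)&(W[...,0]>600)&(W[...,0]<720)&(abs(W[...,1]-65)<90)
P=W[m];print("dark",len(P),np.percentile(P,[5,50,95],axis=0).round(1).tolist())
E
```

```text
[636.00769195  65.1434854  372.50188898] [3.05482108 0.13714093 2.06202478] [ 0.33065273  0.18033735 -0.18698255] [ 0.151  0.218  1.545 -0.105  1.252 -0.32 ]
red 50 [674.9 131.9 125.1]
lid angle 1.0739446434355207 [ -0.54222157 151.90364113]
[  6.2   7.  -23.5]
dark 2739 [[658.3, 11.2, 306.4], [664.9, 78.4, 312.1], [673.2, 127.7, 313.6]]
```

step_arm(plan="2.1 2.3 -7.8 10 0 0 135; 4.1 4.7 -15.7 20 -0.4 0 135; 6.2 7 -23.5 30.5 -0.4 0 135; 6.2 7 -23.5 30.5 -0.4 0 135; 6.2 7 -23.5 30.5 -0.4 -25 135; 6.2 7 -23.5 30.5 -0.4 -50 135; 6.2 7 -23.5 30.5 -0.4 -69.5 135; 6.2 7 -23.5 30.5 -0.4 -69.5 135")

```text
clock: 18.4
eef_pos: [662.0, 64.9, 299.3]
tcp_rot: [-3.138, 0.002, 1.667]
contact_force: [-0.6, -0.6, 0.2]
opening: 0.472
grasp_force: 0.0
```

step_arm(plan="0 0 0 0 0 0 255; 0 0 0 0 0 0 255; 0 0 0 0 0 0 255; 0 0 0 0 0 0 255; 0 0 0 0 0 0 255; 0 0 0 0 0 0 255", force=30)

```text
clock: 19.0
eef_pos: [664.7, 64.9, 303.8]
tcp_rot: [3.139, 0.001, 1.662]
contact_force: [-1.0, 1.8, 6.2]
opening: 0.128
grasp_force: 29.6
```

```bash
python3 - <<'E'
from knk import *
s=r.sense();print(s['eef_pos'],s['tcp_rot'],s['contact_force'])
look()
f=.0216;Rr=232.05
def p(t): return np.array([-Rr*np.cos(t+f),Rr*np.sin(t+f)])
t0=1.08
for seg in (np.arange(1.02,.59,-.06),np.arange(.54,.11,-.06)):
    for t in seg:
        d=p(t)-p(t0);print(round(t,2),(d[0]*.9963).round(1),(d[0]*.0865).round(1),d[1].round(1))
    t0=seg[-1]
E
```

```text
[664.74478266  64.92161937 303.78631907] [3.13931539e+00 5.25974603e-04 1.66225529e+00] [-1.0235346   1.75727192  6.18435947]
red 45 [674.6 130.4 123.9]
lid angle 1.0786658527345376 [ -0.53612786 149.78066839]
1.02 -12.2 -1.1 -6.7
0.96 -23.9 -2.1 -14.0
0.9 -35.2 -3.1 -22.1
0.84 -46.0 -4.0 -30.9
0.78 -56.3 -4.9 -40.3
0.72 -65.9 -5.7 -50.2
0.66 -75.0 -6.5 -60.8
0.6 -83.4 -7.2 -71.8
0.54 -7.7 -0.7 -11.6
0.48 -14.8 -1.3 -23.6
0.42 -21.1 -1.8 -36.0
0.36 -26.6 -2.3 -48.7
0.3 -31.4 -2.7 -61.8
0.24 -35.4 -3.1 -75.1
0.18 -38.6 -3.3 -88.7
0.12 -40.9 -3.6 -102.4
```

The bar is pinched again. Lowering along the arc.

step_arm(plan="0 0 0 -12.2 -1.1 -6.7 255; 0 0 0 -23.9 -2.1 -14 255; 0 0 0 -35.2 -3.1 -22.1 255; 0 0 0 -46 -4 -30.9 255; 0 0 0 -56.3 -4.9 -40.3 255; 0 0 0 -65.9 -5.7 -50.2 255; 0 0 0 -75 -6.5 -60.8 255; 0 0 0 -83.4 -7.2 -71.8 255")

```text
clock: 19.85
eef_pos: [581.3, 57.6, 230.5]
tcp_rot: [3.139, 0.001, 1.662]
contact_force: [6.0, 2.2, -3.5]
opening: 0.121
grasp_force: 29.6
```

```bash
python3 - <<'E'
from knk import *
s=r.sense();print(s['eef_pos'],s['contact_force'])
look()
E
```

```text
[581.34200854  57.64300199 230.52703302] [ 5.95710784  2.16316035 -3.50153322]
red 10 [691.3 126.2  85.8]
lid angle 0.5294687030761445 [ -1.70880715 301.03071198]
```

step_arm(plan="0 0 0 -7.5 -0.7 -11.6 255; 0 0 0 -14.4 -1.3 -23.6 255; 0 0 0 -20.5 -1.8 -36 255; 0 0 0 -25.8 -2.3 -48.7 255; 0 0 0 -30.4 -2.7 -61.8 255; 0 0 0 -34.2 -3.1 -75.1 255; 0 0 0 -37.2 -3.4 -88.7 255; 0 0 0 -39.3 -3.6 -102.4 255")

```text
clock: 20.7
eef_pos: [541.6, 54.1, 126.9]
tcp_rot: [3.141, 0.0, 1.662]
contact_force: [3.7, 5.2, -0.4]
opening: 0.123
grasp_force: 29.3
```

step_arm(plan="0 0 0 -0.5 -0.1 -6 255; 0 0 0 -1 -0.2 -12 255; 0 0 0 -1.3 -0.3 -18 255; 0 0 0 -1.5 -0.3 -23 255; 0 0 0 -1.5 -0.3 -25 255; 0 0 0 -1.5 -0.3 -25 255")

```text
clock: 21.3
eef_pos: [540.2, 53.8, 104.9]
tcp_rot: [3.141, 0.001, 1.662]
contact_force: [-7.8, 3.1, 32.1]
opening: 0.123
grasp_force: 33.1
```

```bash
python3 - <<'E'
from knk import *
s=r.sense();print(s['eef_pos'],s['contact_force'])
im,W=look()
def fit(im,W):
    hsv=cv2.cvtColor(im,cv2.COLOR_RGB2HSV)
    b=(hsv[...,0]>100)&(hsv[...,0]<125)&(hsv[...,1]>150)&(W[...,2]>95)&(W[...,0]>560)&(W[...,0]<790)&(abs(W[...,1]-65)<115)
    P=W[b];k=np.linalg.lstsq(np.c_[P-P.mean(0)][:,:2],P[:,2]-P[:,2].mean(),rcond=None)[0];return len(P),k.round(4),np.median(P[:,2])
print("now",fit(im,W));s0=np.load("scene.npz");print("start",fit(s0["im"],s0["W"]))
E
```

```text
[540.24483599  53.82065372 104.94594783] [-7.80076178  3.14813849 32.13289863]
red 0 None
lid angle 0.44686344876515366 [ -2.08684417 234.4078949 ]
now (3139, array([-0.005 , -0.0076]), np.float64(110.13149886072392))
start (3435, array([ 0.0026, -0.0035]), np.float64(110.1026463485698))
```

step_arm(plan="0 0 0 0 0 1 255; 0 0 0 0 0 1 135; 0 0 0 0 0 1 135; 0 0 0 0 0 1 135; 0 0 0 0 0 1 135; 0 0 0 -0.5 0 30 135; 0 0 0 -0.5 0 70 135; 0 0 0 -0.5 0 110 135")

```text
clock: 22.15
eef_pos: [538.7, 53.4, 213.3]
tcp_rot: [-3.139, 0.001, 1.662]
contact_force: [0.8, 0.5, -0.3]
opening: 0.473
grasp_force: 0.0
```

step_arm(plan="0 0 0 -40 0 20 135; 0 0 0 -80 0 40 135; 0 0 0 -110 0 50 135; 0 0 0 -110 0 50 135; 0 0 0 -110 0 50 135; 0 0 0 -110 0 50 135")

```text
clock: 22.75
eef_pos: [430.3, 53.5, 262.5]
tcp_rot: [-3.142, 0.001, 1.662]
contact_force: [0.0, -0.7, -0.6]
opening: 0.47
grasp_force: 0.0
```

```bash
python3 - <<'E'
from knk import *
s=r.sense();print(s['eef_pos'],s['contact_force'],s['clock'])
def fit(im,W):
    hsv=cv2.cvtColor(im,cv2.COLOR_RGB2HSV)
    b=(hsv[...,0]>100)&(hsv[...,0]<125)&(hsv[...,1]>150)&(W[...,2]>95)&(W[...,0]>560)&(W[...,0]<790)&(abs(W[...,1]-65)<115)
    P=W[b];k=np.linalg.lstsq(np.c_[P-P.mean(0)][:,:2],P[:,2]-P[:,2].mean(),rcond=None)[0];return len(P),k.round(4),np.median(P[:,2])
for n in ("scene","top"):
    im,d,W=grab(n);print("now",n,fit(im,W));s0=np.load(n+".npz");print("start",fit(s0["im"],s0["W"]))
    if n=="scene": save(cv2.resize(im[130:330,180:440],None,fx=3,fy=3),"pics/end.png")
E
```

```text
[430.30817786  53.5484018  262.53587475] [ 0.00516583 -0.69145748 -0.58424121] 22.75
now scene (3434, array([ 0.0024, -0.0025]), np.float64(110.1310139063429))
start (3435, array([ 0.0026, -0.0035]), np.float64(110.1026463485698))
now top (7201, array([0.0004, 0.0005]), np.float64(110.16369390714146))
start (7201, array([0.0005, 0.0003]), np.float64(110.17001157129744))
```

View pics/end.png

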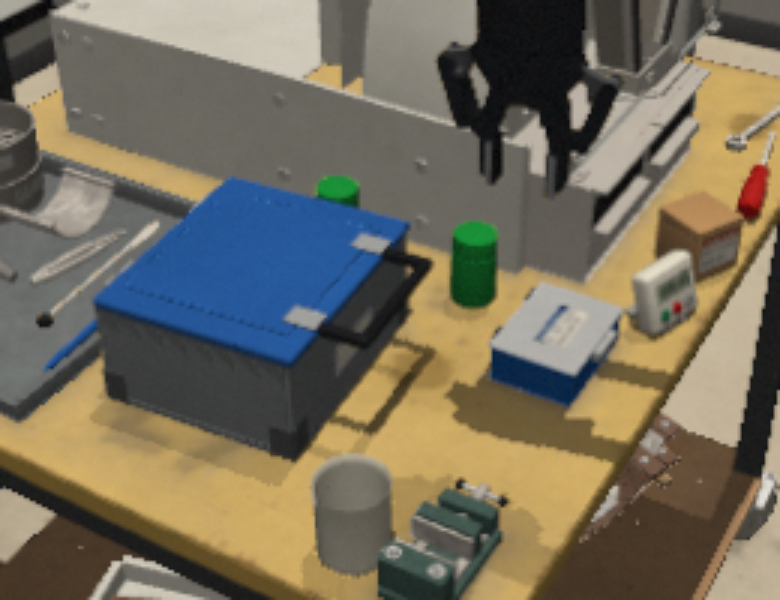

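The lid is fully shut (same plane as at the start). The beaker (352,515), timer (665,295) and carton (700,235) are where they were, and the robot is clear of everything.

```bash
python3 -c "
from rig import r
print(r.sign_off())"
```

```text
the job is handed in; nothing more can be done
None
```

The job is handed in at about 23 s: the jar stands upright in the chest's wide bay, the stay was locked and then broken with the lid up, the lid was lowered under control to fully shut, and the beaker, timer and label box were not touched.

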